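# Refill the make-up carousel from the tilt-out bin

### The job

Refill the empty pocket of the make-up carousel: turn the carousel until its empty pocket stands under the lip of the tilt-out bin, then pull the bin forward to its stop so that all three compacts tip out into that pocket. Swing the bin back home, then turn the carousel until the filled pocket stands at the pick-up bar on the station's base, and leave the other things on the counter where they are.

Things in the scene. Friction and masses are not known exactly. Their poses are not given: they have to be found in the camera images.
- axis (a point): Centre of the carousel, on its turning axis, level with the top of its rim (50 mm above the counter). Its x axis points level from the carousel to the stand of the tilt-out bin, z is up. The carousel is a white disc, 230 mm across, with four sunk quarter pockets; its flat outer rim, radius 90 to 115 mm, can be turned by pressing a fingertip on it and dragging. Fixed to the counter.
- carousel (a joint): Turning angle of the carousel (rad), counter-clockwise from above. At 0 the empty pocket is centred under the bin's lip; at 1.75 it is centred at the pick-up bar. Turns without end either way, very lightly (about 0.02 N m of friction), and stops when let go.
- pocket (a point): Centre of the floor of the carousel's empty pocket, 58 mm from the axis, 18 mm above the counter; turns with the carousel. Pockets reach from radius 22 mm (a hub that tapers to a point 94 mm above the counter) to 90 mm, parted by 4 mm walls 48 mm above the counter. The other three hold fixed stock (lipsticks, jars, small bottles) up to 76 mm above the counter.
- drop (a point): The fixed point where the pocket's centre must stand to catch what tips from the bin: under the bin's lip, 58 mm from the axis, 18 mm above the counter.
- notch (a point): The fixed point where the pocket's centre stands when it faces the pick-up bar (a small dark steel bar, 14 mm wide, that sticks out of the round base by 38 mm on the side near the robot): 58 mm from the axis, 18 mm above the counter.
- pivot (a point): Middle of the bin's level pivot, 132 mm above the counter, 120 mm from the carousel's axis; same axes as axis. The bin turns about this frame's y axis, its top towards -x (over the carousel). The stand's side plates lie 37 to 43 mm either side of the middle, up to 146 mm above the counter, 106 to 206 mm from the carousel's axis.
- bin (a joint): Tilt of the bin (rad): 0 shut (home, floor level), 1.35 forward at its stop, where its sloped front points 47 degrees down into the pocket. A stiff pivot: it stays where it is left and takes about 2 N at the bar.
- bar (a point): Middle of the bin's steel handle bar, level, about 65 mm long, 8 mm thick, held by two thin arms at its ends 45 mm above the top of the bin's back wall; free in front, behind and above. With the bin shut it lies 90 mm behind the pivot (+x of pivot) and 120 mm above it; it moves with the bin on an arc of 150 mm radius about the pivot.
- lip (a point): Middle of the front edge of the bin's sloped front wall, 64 mm from the pivot; moves with the bin. The bin is grey, open on top, 64 mm wide.
- compact1_mid (a point): Centre of a small round black compact, 26 mm across, 10 mm thick, smooth, about 15 g, lying in the bin.
- compact2_mid (a point): Centre of a second, equal compact in the bin.
- compact3_mid (a point): Centre of a third, equal compact in the bin.
- foundation: Bystander: upright make-up bottle, 34 mm across, 85 mm high; origin at its foot.
- powder: Bystander: low jar, 60 mm across, 38 mm high; origin at its foot.
- cream: Bystander: low glass jar, 48 mm across, 45 mm high; origin at its foot.
- brush: Bystander: make-up brush lying along its x axis, about 190 mm long; origin at its underside.
- spray: Bystander: upright clear bottle, 44 mm across, 140 mm high; origin at its foot.
- dish: Bystander: white dish, 90 mm across, 25 mm high; origin at its foot.
- tissues: Bystander: pack of wipes, 110 x 170 x 48 mm; origin at its underside.

How it is judged (in metres and radians):
On the way, in this order (a step that is already met when the one before it is completed fails the run):
1. with the bin still shut, the empty pocket stands under the bin's lip (its centre within 20 mm of the drop point) (horizontal distance between pocket and drop below 0.02 m and value of joint bin below 0.15 rad), for 0.2 s.
2. the bin is tilted forward to its stop (1.27 rad or more) and all three compacts have tipped into the pocket (value of joint bin above 1.27 rad and horizontal distance between each of compact1_mid, compact2_mid, compact3_mid and pocket below 0.055 m and z of each of compact1_mid, compact2_mid, compact3_mid in the frame of pocket below 0.035 m), for 0.2 s.
3. the bin is back home (0.10 rad or less), the compacts still in the pocket (value of joint bin below 0.1 rad and horizontal distance between each of compact1_mid, compact2_mid, compact3_mid and pocket below 0.055 m and z of each of compact1_mid, compact2_mid, compact3_mid in the frame of pocket below 0.035 m), for 0.2 s.
At the end, for the whole second after the job is handed in: The pocket's centre is within 25 mm (about 25 degrees) of its place at the pick-up bar, the carousel is at rest, the bin is home (0.10 rad or less), and all three compacts lie in the pocket (each centre within 55 mm sideways of the pocket's centre and less than 35 mm above its floor) (all of step 3 and horizontal distance between pocket and notch below 0.025 m and velocity of joint carousel between -0.05 and 0.05 rad/s); the robot touches nothing.
It fails at once if one of the loose bystanders is moved by more than 30 mm (distance of any of foundation, powder, cream, brush, spray, dish, tissues from where it was at the start of the episode above 0.03 m).
It also fails if it takes over 72 s, if anything falls off the work surface, if the arm or the gripper's body presses on something with over 40 N, if the wrist force passes 120 N, or if a joint passes its speed limit or range.

### The arm

A 6-joint arm with a two-finger parallel gripper is mounted at the origin on the work surface. World frame = base frame: x ahead of the robot, y to its left, z up, the work surface at z = 0. Lengths are in m, angles in degrees, forces in N, time in s.
With the tool pointing down it reaches from about 0.4 to 0.825 m from the base axis. Payload 7 kg.
Tool frame: the origin (TCP) lies midway between the tips of the shut fingers; the grasp point (between the pads) lies 19 mm behind it; z points along the fingers, y is the line along which they close (so a half turn about z gives the same grasp; the last joint's range is limited). The gripper opens to 88 mm and grips with 3 to 60 N. Pads are 19 mm wide; open, the fingers measure 130 mm over their backs; the gripper's body (78 mm by 193 mm) begins 47 mm behind the grasp point.
Start: joints at [93.226, 20.546, 0.682, 0, -70.136, -16.507], TCP at [0.155, 0.657, 0.227] pointing down, gripper open.
Joint ranges: [-176.03, 176.03], [-82.01, 121.73], [-58.28, 71.71], [-173.87, 95.51], [-174.79, -0.11], [-173.66, 173.66]. Speed limits (degrees/s): [136.94, 136.94, 172.46, 180, 180, 180].

### API

Orientations are given as [roll, pitch, yaw] about the fixed x, y, z axes, in that order (R = Rz(yaw) Ry(pitch) Rx(roll)).
In Python, from plant import ctrl gives the robot as it stands.
- The arm moves only by the tool arm_command, never from a script. Its argument "steps" is a list of rows, each an object with "translation": the shift along the tool's x, y, z in mm, a list of three; "rotation": the turn, a rotation vector about the tool's x, y, z in units of 5 degrees (1.0 is 5 degrees), a list of three; "claw": the finger opening in mm, from 0 to 87.6. In form: [{"translation": [x, y, z], "rotation": [rx, ry, rz], "claw": claw}, ...]. A call has 1 to 5 rows; each row is the pose to reach, as a shift and turn from the pose commanded when the call began, along the tool's axes at that moment; what a row does not reach only later rows make up. A row lasts 1/10 s, in which the tool goes at most 50 mm and 8.59 degrees, less where a joint would pass 70% of its speed; a pose out of reach is approached as far as the arm can. A call with a gripper value outside its range is refused whole. The fingers move at their own pace and stop on an object; the grip force is fixed at half the most. Time passes only in rows, so rows that repeat a pose let the fingers close. It gives the time, the measured TCP pose, the force, the opening and the grip force at its end, in the units of the state.
- ctrl.get_obs(): the state, without advancing time (a new reading comes with each control period).
- ctrl.snapshot(name): name is "scene" or "top"; returns (picture, depth): 420x560x3 uint8, red, green, blue; 420x560 float32, m along the optical axis (not along the pixel's ray), 0 where there is no reading.
- ctrl.calibration(name): a dict with "vertical_fov" (degrees; the focal length in pixels is half the picture's height over the tangent of half this angle, whatever the lens; pixels are square), "cx", "cy" (the principal point, pixels), "rvec" (rotation vector, rad) and "tvec" (3), from world to camera coordinates, as OpenCV has them. Camera axes: x right, y down, z forward; pixel columns grow to the right and rows downward; lengths in m; the calibration is good to about 2 mm. A picture is of the moment at which its call begins. calibration takes no time and is no camera call.
- ctrl.close_job(): hands the job in; it is judged then, once.
The state is a dict: "clock": time; "joint_pos": joint angles; "qvel": joint speeds; "tau": joint torques, N m; "tool_pos": TCP position; "orientation": TCP orientation; "force": force on the tool from outside, world axes, zero at the start; "moment": the same for the moment, N m; "opening": finger opening in m; "gripper_force": force on a finger pad.
Only numpy, scipy, OpenCV 4.12 (cv2) and the standard library are available. Lean on these libraries where they do the work, as an engineer would, in place of code of your own. Each camera call takes 0.05 s, during which the arm holds its last target. There are 200 camera calls.

## Working session

There is one attempt and no reset: what is moved stays moved. The work goes in short steps, Python scripts to look and compute and a tool call to move; the robot and the scene stay as the last step left them, time stands still between calls to the robot, and variables do not carry over. Pictures are saved under pics/ and viewed, at most 10 in all, crops included, and the job is handed in when it is done.

Besides the shell and the picture viewer there is one more tool, called as name([rows], argument=value, ...), one row to a line, values as JSON. arm_command: Moves the arm, as the interface text tells. Its arguments: {"type":"object","properties":{"steps":{"type":"array"}},"required":["steps"]}

```bash
mkdir -p pics; cat > h.py <<'E'
import numpy as np,cv2
from plant import ctrl
def snap(n,f):
    p,d=ctrl.snapshot(n); cv2.imwrite('pics/'+f+'.png',p[:,:,::-1]); np.save(f+'_d.npy',d); return p,d
def world(n,d):
    c=ctrl.calibration(n);h,w=d.shape;f=h/2/np.tan(np.radians(c['vertical_fov'])/2)
    R,_=cv2.Rodrigues(np.array(c['rvec'],float));t=np.array(c['tvec'],float).ravel()
    v,u=np.mgrid[:h,:w]; P=np.stack([(u-c['cx'])/f*d,(v-c['cy'])/f*d,d],-1)
    return (P-t)@R   # R^T(p-t)
E
python3 - <<'E'
from h import *
for n in('scene','top'):
    p,d=snap(n,n+'1'); W=world(n,d); np.save(n+'1_w.npy',W); print(n,ctrl.calibration(n))
print(ctrl.get_obs())
E
```

```text
scene {'vertical_fov': 42.30742461001925, 'cx': 287.73735883769365, 'cy': 202.4637988000964, 'rvec': array([ 1.99170079,  1.13240318, -0.56502176]), 'tvec': array([-0.28051873, -0.17558618,  1.87838631])}
top {'vertical_fov': 55.52436859989962, 'cx': 275.6060063933281, 'cy': 206.71922123423963, 'rvec': array([ 2.11877545, -2.11320417,  0.1911938 ]), 'tvec': array([0.00359783, 0.56347914, 1.18324566])}
{'clock': 0.1, 'joint_pos': array([ 9.32265117e+01,  2.05870606e+01,  6.40425094e-01, -1.73260863e-02,
       -7.01366378e+01, -1.65061944e+01]), 'qvel': array([ 0.03408093, -0.08333066,  0.12586829,  0.08018385, -0.00423079,
        0.01591892]), 'tau': array([-2.15592001e-03, -5.84160054e+01,  2.93751240e+01,  7.01556042e+00,
        1.01842088e-02, -4.93862819e-05]), 'tool_pos': array([0.15498667, 0.65652442, 0.22573138]), 'orientation': array([ 1.79915530e+02, -8.04421971e-03, -1.32855757e+01]), 'force': array([ 0.4349819 ,  0.54327832, -1.0141742 ]), 'moment': array([-0.02728881,  0.01599917,  0.00277198]), 'gripper_force': 0.0, 'opening': 0.08685046806082555}
```

View pics/scene1.png

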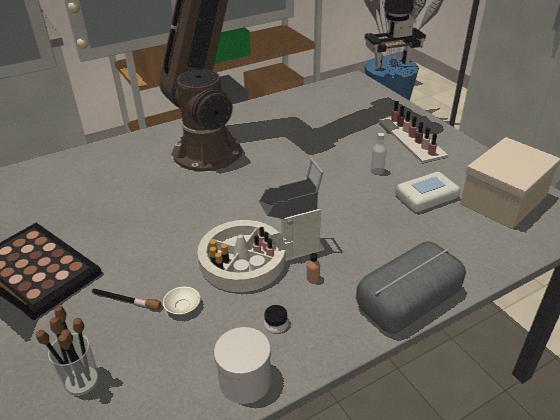

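View pics/top1.png

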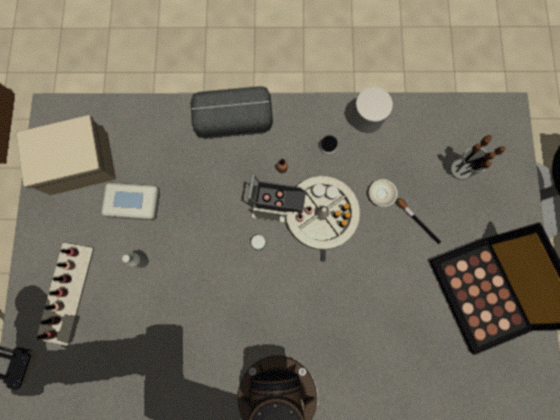

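The scene view shows the carousel near (243,253) with the bin behind it. In the top view the carousel is at about (323,212), the bin at (275,198) with its bar near (250,193), and the pick-up bar at (323,255). Next I'll measure these and take a close crop.

```bash
python3 - <<'E'
from h import *
p=cv2.imread('pics/top1.png'); cv2.imwrite('pics/crop1.png',cv2.resize(p[155:275,230:390],(800,600),interpolation=cv2.INTER_CUBIC))
W=np.load('top1_w.npy')
# rim points z 46..54mm, fit circle (robust)
ys,xs=np.mgrid[:420,:560]
m=(abs(W[...,2]-.05)<.006)&(np.hypot(xs-323,ys-212)<42)
P=W[m]
from scipy.optimize import least_squares
c=P[:,:2].mean(0)
for i in range(5):
    r=np.hypot(*(P[:,:2]-c).T); Q=P[(r>.085)&(r<.12)][:,:2]
    # outer boundary fit: centroid by angle bins
    a=np.arctan2(*(Q-c).T[::-1]); b=np.digitize(a,np.linspace(-np.pi,np.pi,37))
    O=np.array([Q[b==k][np.argmax(np.hypot(*(Q[b==k]-c).T))] for k in set(b)])
    s=least_squares(lambda q:np.hypot(*(O-q[:2]).T)-q[2],[*c,.115],loss='soft_l1',f_scale=.002).x; c=s[:2]
print('axis',s,len(P))
W2=np.load('scene1_w.npy')
for nm,WW in(('top',W),('scene',W2)):
    m=(WW[...,2]>.155)&(WW[...,2]<.32)&(np.hypot(WW[...,0]-c[0],WW[...,1]-c[1])<.33)
    q=WW[m]; print(nm,len(q)); 
    m2=q[q[:,2]>.235]; print(np.round(m2[np.argsort(m2[:,1])][::max(1,len(m2)//15)],3))
for nm,u,v in(('notchtip',323,259),('notch',323,252),('foundation',282,164),('cream',258,241),('powder',329,144),('dish',382,193),('spray',130,258),('tissues',130,200),('brush',403,204)):print(nm,np.round(W[v,u],3))
E
```

```text
axis [ 0.55038084 -0.13939391  0.11429926] 1786
top 629
[[0.611 0.058 0.238]
 [0.609 0.061 0.236]
 [0.612 0.063 0.256]
 [0.577 0.065 0.255]
 [0.598 0.065 0.256]
 [0.604 0.065 0.255]
 [0.564 0.067 0.255]
 [0.567 0.067 0.252]
 [0.598 0.068 0.256]
 [0.55  0.068 0.242]
 [0.571 0.07  0.258]
 [0.551 0.07  0.25 ]
 [0.58  0.07  0.255]
 [0.595 0.071 0.25 ]
 [0.564 0.072 0.255]
 [0.572 0.073 0.254]
 [0.548 0.075 0.254]]
scene 1522
[[0.614 0.055 0.242]
 [0.612 0.059 0.245]
 [0.611 0.06  0.238]
 [0.599 0.061 0.258]
 [0.599 0.061 0.251]
 [0.578 0.063 0.254]
 [0.6   0.063 0.257]
 [0.581 0.064 0.252]
 [0.585 0.065 0.251]
 [0.565 0.065 0.255]
 [0.582 0.066 0.258]
 [0.609 0.067 0.243]
 [0.556 0.068 0.261]
 [0.56  0.068 0.257]
 [0.568 0.069 0.255]
 [0.571 0.07  0.256]
 [0.55  0.072 0.244]]
notchtip [ 0.406 -0.143  0.01 ]
notch [ 0.428 -0.144  0.008]
foundation [ 0.695 -0.015  0.076]
cream [0.458 0.059 0.047]
powder [ 0.774 -0.167  0.036]
dish [ 0.619 -0.339  0.006]
spray [0.399 0.417 0.133]
tissues [0.585 0.463 0.048]
brush [ 0.579 -0.399  0.024]
```

View pics/crop1.png

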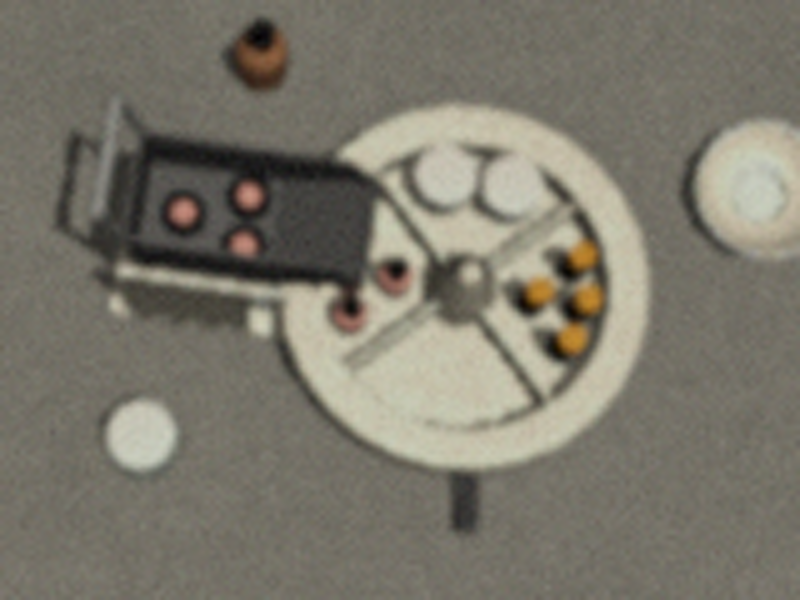

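```bash
cat >> h.py <<'E'
from scipy.spatial.transform import Rotation as Ro
AX=np.array([.5504,-.1394]); UA=81.4
def pol(th,r,z): t=np.radians(th); return [AX[0]+r*np.cos(t),AX[1]+r*np.sin(t),z]
def Rt(y): return Ro.from_euler('xyz',[180,0,y],degrees=True)
def plan(start,wps,new=True):
    """start=(xyz,yaw); wps=[(xyz,yaw,claw,n)] straight n rows; prints rounded rows in calls of 5"""
    rows=[];p0,y0=np.array(start[0],float),start[1]
    for p,y,c,n in wps:
        p=np.array(p)
        for k in range(1,n+1): rows.append((p0+(p-p0)*k/n,y0+(y-y0)*k/n,c))
        p0,y0=p,y
    p,R=np.array(start[0],float),Rt(start[1])
    for i in range(0,len(rows),5):
        out=[]
        for q,y,c in rows[i:i+5]:
            t=np.round(R.inv().apply(q-p)*1000); r=np.round((R.inv()*Rt(y)).as_rotvec(degrees=True)/5,2)
            out.append('{"translation":%s,"rotation":%s,"claw":%g}'%([int(a) for a in t],[float(a)+0 for a in r],c))
        print('['+',\n '.join(out)+']')
        p,R=p+R.apply(t/1000),R*Ro.from_rotvec(r*5,degrees=True)
    print('end',np.round(p,4),np.round(R.as_euler('xyz',degrees=True)[[0,2]],1))
E
python3 - <<'E'
from h import *
o=ctrl.get_obs()
plan(([.155,.657,.227],-13.3),[([.20,.57,.32],-13.3,0,3),([.36,.27,.33],-20,0,7),(pol(305,.105,.25),-55,0,12),(pol(305,.105,.07),-55,0,5),(pol(305,.105,.054),-55,0,3)])
E
```

```text
[{"translation":[21, 25, -31],"rotation":[0.0, 0.0, 0.0],"claw":0},
 {"translation":[43, 50, -62],"rotation":[0.0, 0.0, 0.0],"claw":0},
 {"translation":[64, 74, -93],"rotation":[0.0, 0.0, 0.0],"claw":0},
 {"translation":[96, 111, -94],"rotation":[0.0, 0.0, 0.19],"claw":0},
 {"translation":[128, 147, -96],"rotation":[0.0, 0.0, 0.38],"claw":0}]
[{"translation":[33, 36, -1],"rotation":[0.0, 0.0, 0.19],"claw":0},
 {"translation":[67, 71, -3],"rotation":[0.0, 0.0, 0.39],"claw":0},
 {"translation":[100, 106, -4],"rotation":[0.0, 0.0, 0.58],"claw":0},
 {"translation":[133, 142, -6],"rotation":[0.0, 0.0, 0.77],"claw":0},
 {"translation":[166, 177, -7],"rotation":[0.0, 0.0, 0.96],"claw":0}]
[{"translation":[34, 32, 7],"rotation":[0.0, 0.0, 0.58],"claw":0},
 {"translation":[68, 63, 13],"rotation":[0.0, 0.0, 1.17],"claw":0},
 {"translation":[102, 95, 20],"rotation":[0.0, 0.0, 1.75],"claw":0},
 {"translation":[135, 127, 27],"rotation":[0.0, 0.0, 2.33],"claw":0},
 {"translation":[169, 158, 33],"rotation":[0.0, 0.0, 2.92],"claw":0}]
[{"translation":[41, 22, 7],"rotation":[0.0, 0.0, 0.58],"claw":0}
[... 284 characters left out ...]
nslation":[45, 11, 6],"rotation":[0.0, 0.0, 0.59],"claw":0},
 {"translation":[90, 22, 13],"rotation":[0.0, 0.0, 1.17],"claw":0},
 {"translation":[90, 22, 49],"rotation":[0.0, 0.0, 1.17],"claw":0},
 {"translation":[90, 22, 85],"rotation":[0.0, 0.0, 1.17],"claw":0},
 {"translation":[90, 22, 121],"rotation":[0.0, 0.0, 1.17],"claw":0}]
[{"translation":[0, 0, 36],"rotation":[0.0, 0.0, 0.0],"claw":0},
 {"translation":[0, 0, 72],"rotation":[0.0, 0.0, 0.0],"claw":0},
 {"translation":[0, 0, 77],"rotation":[0.0, 0.0, 0.0],"claw":0},
 {"translation":[0, 0, 83],"rotation":[0.0, 0.0, 0.0],"claw":0},
 {"translation":[0, 0, 88],"rotation":[0.0, 0.0, 0.0],"claw":0}]
end [ 0.6106 -0.2252  0.054 ] [180. -55.]
```

arm_command([
  {"translation": [21,25,-31],"rotation": [0,0,0],"claw": 0},
  {"translation": [43,50,-62],"rotation": [0,0,0],"claw": 0},
  {"translation": [64,74,-93],"rotation": [0,0,0],"claw": 0},
  {"translation": [96,111,-94],"rotation": [0,0,0.19],"claw": 0},
  {"translation": [128,147,-96],"rotation": [0,0,0.38],"claw": 0},
])

```text
clock: 0.6
tool_pos: [0.2462, 0.4832, 0.323]
orientation: [-179.9, 0.0, -15.2]
force: [0.9, 0.6, 0.2]
opening: 0.0532
gripper_force: 0.0
```

arm_command([
  {"translation": [33,36,-1],"rotation": [0,0,0.19],"claw": 0},
  {"translation": [67,71,-3],"rotation": [0,0,0.39],"claw": 0},
  {"translation": [100,106,-4],"rotation": [0,0,0.58],"claw": 0},
  {"translation": [133,142,-6],"rotation": [0,0,0.77],"claw": 0},
  {"translation": [166,177,-7],"rotation": [0,0,0.96],"claw": 0},
])

```text
clock: 1.1
tool_pos: [0.36, 0.2681, 0.3297]
orientation: [-180.0, -0.0, -20.0]
force: [1.4, -0.2, 0.1]
opening: 0.0134
gripper_force: 0.0
```

arm_command([
  {"translation": [34,32,7],"rotation": [0,0,0.58],"claw": 0},
  {"translation": [68,63,13],"rotation": [0,0,1.17],"claw": 0},
  {"translation": [102,95,20],"rotation": [0,0,1.75],"claw": 0},
  {"translation": [135,127,27],"rotation": [0,0,2.33],"claw": 0},
  {"translation": [169,158,33],"rotation": [0,0,2.92],"claw": 0},
])

```text
clock: 1.6
tool_pos: [0.4647, 0.062, 0.2963]
orientation: [-180.0, 0.0, -34.7]
force: [1.0, 1.1, 0.3]
opening: 0.0001
gripper_force: 0.0
```

arm_command([
  {"translation": [41,22,7],"rotation": [0,0,0.58],"claw": 0},
  {"translation": [82,44,14],"rotation": [0,0,1.16],"claw": 0},
  {"translation": [122,67,20],"rotation": [0,0,1.75],"claw": 0},
  {"translation": [163,89,27],"rotation": [0,0,2.33],"claw": 0},
  {"translation": [203,111,34],"rotation": [0,0,2.91],"claw": 0},
])

```text
clock: 2.1
tool_pos: [0.5691, -0.1447, 0.2619]
orientation: [180.0, 0.0, -49.3]
force: [1.0, 1.9, 0.1]
opening: 0.0007
gripper_force: 0.0
```

arm_command([
  {"translation": [45,11,6],"rotation": [0,0,0.59],"claw": 0},
  {"translation": [90,22,13],"rotation": [0,0,1.17],"claw": 0},
  {"translation": [90,22,49],"rotation": [0,0,1.17],"claw": 0},
  {"translation": [90,22,85],"rotation": [0,0,1.17],"claw": 0},
  {"translation": [90,22,121],"rotation": [0,0,1.17],"claw": 0},
])

```text
clock: 2.6
tool_pos: [0.6105, -0.2257, 0.1396]
orientation: [180.0, 0.0, -55.1]
force: [-0.2, 0.8, 0.5]
opening: 0.0001
gripper_force: 0.0
```

arm_command([
  {"translation": [0,0,36],"rotation": [0,0,0],"claw": 0},
  {"translation": [0,0,72],"rotation": [0,0,0],"claw": 0},
  {"translation": [0,0,77],"rotation": [0,0,0],"claw": 0},
  {"translation": [0,0,83],"rotation": [0,0,0],"claw": 0},
  {"translation": [0,0,88],"rotation": [0,0,0],"claw": 0},
])

```text
clock: 3.1
tool_pos: [0.6122, -0.2253, 0.0549]
orientation: [-179.9, -0.1, -55.0]
force: [-0.5, 0.1, 0.2]
opening: 0.0003
gripper_force: 0.0
```

arm_command([
  {"translation": [0,0,2],"rotation": [0,0,0],"claw": 0},
  {"translation": [0,0,4],"rotation": [0,0,0],"claw": 0},
  {"translation": [0,0,4],"rotation": [0,0,0],"claw": 0},
])

```text
clock: 3.4
tool_pos: [0.6114, -0.2252, 0.0504]
orientation: [-179.9, -0.1, -55.0]
force: [-0.2, 0.4, -0.5]
opening: 0.0003
gripper_force: 0.0
```

arm_command([
  {"translation": [0,0,2],"rotation": [0,0,0],"claw": 0},
  {"translation": [0,0,2],"rotation": [0,0,0],"claw": 0},
])

```text
clock: 3.6
tool_pos: [0.612, -0.2249, 0.0502]
orientation: [-179.9, -0.1, -54.9]
force: [-4.7, 4.4, 13.9]
opening: 0.0002
gripper_force: 7.1
```

```bash
python3 - <<'E'
from h import *
N=15
plan((pol(305,.105,.048),-55),[(pol(305-87.3*k/N,.105,.048),-55-87.3*k/N,0,1) for k in range(1,N+1)])
E
```

```text
[{"translation":[-1, 11, 0],"rotation":[0.0, 0.0, 1.16],"claw":0},
 {"translation":[-2, 21, 0],"rotation":[0.0, 0.0, 2.33],"claw":0},
 {"translation":[-5, 32, 0],"rotation":[0.0, 0.0, 3.49],"claw":0},
 {"translation":[-9, 41, 0],"rotation":[0.0, 0.0, 4.66],"claw":0},
 {"translation":[-13, 51, 0],"rotation":[0.0, 0.0, 5.82],"claw":0}]
[{"translation":[-1, 11, 0],"rotation":[0.0, 0.0, 1.16],"claw":0},
 {"translation":[-2, 21, 0],"rotation":[0.0, 0.0, 2.33],"claw":0},
 {"translation":[-5, 32, 0],"rotation":[0.0, 0.0, 3.49],"claw":0},
 {"translation":[-9, 42, 0],"rotation":[0.0, 0.0, 4.66],"claw":0},
 {"translation":[-13, 51, 0],"rotation":[0.0, 0.0, 5.82],"claw":0}]
[{"translation":[-1, 11, 0],"rotation":[0.0, 0.0, 1.16],"claw":0},
 {"translation":[-2, 22, 0],"rotation":[0.0, 0.0, 2.33],"claw":0},
 {"translation":[-5, 32, 0],"rotation":[0.0, 0.0, 3.49],"claw":0},
 {"translation":[-9, 42, 0],"rotation":[0.0, 0.0, 4.66],"claw":0},
 {"translation":[-14, 51, 0],"rotation":[0.0, 0.0, 5.82],"claw":0}]
end [ 0.468  -0.2034  0.048 ] [ 180.  -142.3]
```

arm_command([
  {"translation": [-1,11,0],"rotation": [0,0,1.16],"claw": 0},
  {"translation": [-2,21,0],"rotation": [0,0,2.33],"claw": 0},
  {"translation": [-5,32,0],"rotation": [0,0,3.49],"claw": 0},
  {"translation": [-9,41,0],"rotation": [0,0,4.66],"claw": 0},
  {"translation": [-13,51,0],"rotation": [0,0,5.82],"claw": 0},
])

```text
clock: 4.1
tool_pos: [0.5637, -0.2444, 0.0503]
orientation: [-179.7, -0.1, -84.3]
force: [-1.2, 4.6, 12.4]
opening: 0.0004
gripper_force: 6.7
```

arm_command([
  {"translation": [-1,11,0],"rotation": [0,0,1.16],"claw": 0},
  {"translation": [-2,21,0],"rotation": [0,0,2.33],"claw": 0},
  {"translation": [-5,32,0],"rotation": [0,0,3.49],"claw": 0},
  {"translation": [-9,42,0],"rotation": [0,0,4.66],"claw": 0},
  {"translation": [-13,51,0],"rotation": [0,0,5.82],"claw": 0},
])

```text
clock: 4.6
tool_pos: [0.511, -0.2377, 0.0503]
orientation: [-179.7, -0.0, -113.4]
force: [-1.4, -2.9, 12.2]
opening: 0.0007
gripper_force: 6.5
```

arm_command([
  {"translation": [-1,11,0],"rotation": [0,0,1.16],"claw": 0},
  {"translation": [-2,22,0],"rotation": [0,0,2.33],"claw": 0},
  {"translation": [-5,32,0],"rotation": [0,0,3.49],"claw": 0},
  {"translation": [-9,42,0],"rotation": [0,0,4.66],"claw": 0},
  {"translation": [-14,51,0],"rotation": [0,0,5.82],"claw": 0},
])

```text
clock: 5.1
tool_pos: [0.4674, -0.2049, 0.0501]
orientation: [-179.9, -0.1, -142.5]
force: [-9.1, -8.4, 22.3]
opening: 0.001
gripper_force: 11.7
```

arm_command([
  {"translation": [0,0,0],"rotation": [0,0,0],"claw": 0},
  {"translation": [0,0,0],"rotation": [0,0,0],"claw": 0},
  {"translation": [0,0,-20],"rotation": [0,0,0],"claw": 0},
  {"translation": [0,0,-60],"rotation": [0,0,0],"claw": 0},
  {"translation": [0,0,-100],"rotation": [0,0,0],"claw": 0},
])

```text
clock: 5.6
tool_pos: [0.4678, -0.2032, 0.149]
orientation: [180.0, -0.0, -142.3]
force: [1.0, -0.1, 0.3]
opening: 0.0002
gripper_force: 0.0
```

arm_command([
  {"translation": [0,0,-45],"rotation": [0,0,-1.5],"claw": 0},
  {"translation": [0,0,-90],"rotation": [0,0,-3],"claw": 0},
  {"translation": [0,0,-135],"rotation": [0,0,-4.5],"claw": 0},
  {"translation": [0,0,-170],"rotation": [0,0,-6],"claw": 0},
])

```text
clock: 6.0
tool_pos: [0.4684, -0.2033, 0.3214]
orientation: [-179.8, 0.1, -112.0]
force: [1.8, 0.8, -0.4]
opening: 0.0006
gripper_force: 0.0
```

```bash
python3 - <<'E'
from h import *
p,d=snap('top','top2'); cv2.imwrite('pics/crop2.png',cv2.resize(p[155:275,230:390,::-1],(800,600),interpolation=cv2.INTER_CUBIC))
E
```

```text
(no output)
```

View pics/crop2.png

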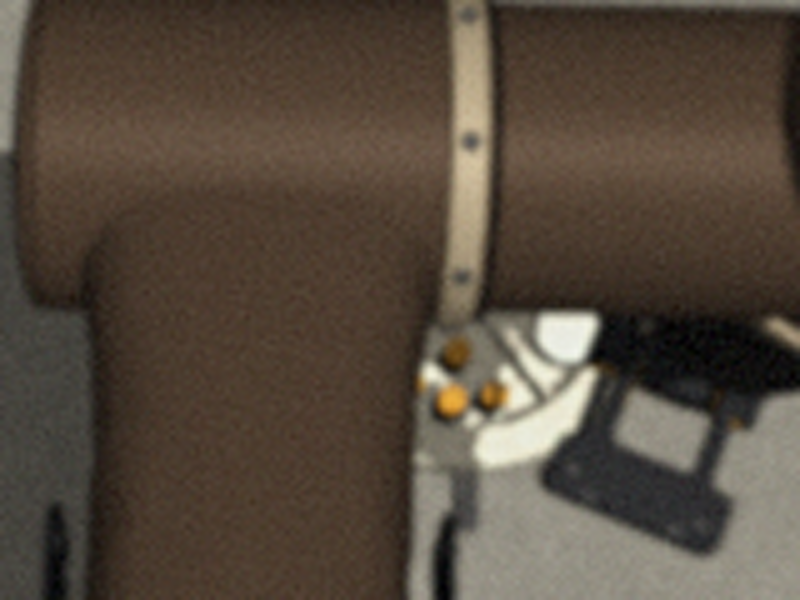

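The visible wall now runs from (495,330) to (550,400), and the orange bottles have moved into the lower-left pocket. That puts the turn at about -90 degrees, within tolerance. Next is the bin bar.

```bash
python3 - <<'E'
from h import *
def bar(t,dz=-.012):
    f=np.radians(53.13)+t; return pol(UA,.12+.15*np.cos(f),.132+.15*np.sin(f)+dz)
b=bar(0); hi=b.copy(); hi[2]=.32
plan(([.468,-.2034,.318],-112.3),[(hi,-8.6,26,15),(b[:2]+[.27],-8.6,26,2),(b,-8.6,26,3)])
N=30
plan((b,-8.6),[(bar(1.36*k/N),-8.6,14,1) for k in range(1,N+1)])
E
```

```text
[{"translation":[-20, 0, 0],"rotation":[0.0, 0.0, -1.38],"claw":26},
 {"translation":[-39, 0, 0],"rotation":[0.0, 0.0, -2.77],"claw":26},
 {"translation":[-59, 0, 0],"rotation":[0.0, 0.0, -4.15],"claw":26},
 {"translation":[-79, -1, -1],"rotation":[0.0, 0.0, -5.53],"claw":26},
 {"translation":[-98, -1, -1],"rotation":[0.0, 0.0, -6.91],"claw":26}]
[{"translation":[-16, -11, 0],"rotation":[0.0, 0.0, -1.39],"claw":26},
 {"translation":[-32, -22, 0],"rotation":[0.0, 0.0, -2.77],"claw":26},
 {"translation":[-49, -34, 0],"rotation":[0.0, 0.0, -4.15],"claw":26},
 {"translation":[-65, -45, 0],"rotation":[0.0, 0.0, -5.53],"claw":26},
 {"translation":[-81, -56, 0],"rotation":[0.0, 0.0, -6.92],"claw":26}]
[{"translation":[-7, -18, 0],"rotation":[0.0, 0.0, -1.38],"claw":26},
 {"translation":[-13, -37, -1],"rotation":[0.0, 0.0, -2.76],"claw":26},
 {"translation":[-20, -55, -1],"rotation":[0.0, 0.0, -4.14],"claw":26},
 {"translation":[-27, -74, -1],"rotation":[0.0, 0.0, -5.53],"claw":26},
 {"translation":[-34, -92, -1],"rotation":[0.0, 0.0, -6.91],"claw":26}]
[{"translation":[0, 0, 25],"rotation":
[... 1674 characters left out ...]
nslation":[0, 7, 2],"rotation":[0.0, 0.0, 0.0],"claw":14},
 {"translation":[0, 13, 4],"rotation":[0.0, 0.0, 0.0],"claw":14},
 {"translation":[0, 19, 7],"rotation":[0.0, 0.0, 0.0],"claw":14},
 {"translation":[0, 26, 10],"rotation":[0.0, 0.0, 0.0],"claw":14},
 {"translation":[0, 32, 13],"rotation":[0.0, 0.0, 0.0],"claw":14}]
[{"translation":[0, 5, 3],"rotation":[0.0, 0.0, 0.0],"claw":14},
 {"translation":[0, 11, 7],"rotation":[0.0, 0.0, 0.0],"claw":14},
 {"translation":[0, 17, 10],"rotation":[0.0, 0.0, 0.0],"claw":14},
 {"translation":[0, 22, 15],"rotation":[0.0, 0.0, 0.0],"claw":14},
 {"translation":[0, 28, 19],"rotation":[0.0, 0.0, 0.0],"claw":14}]
end [ 0.5535 -0.1186  0.233 ] [180.   -8.6]
```

arm_command([
  {"translation": [-20,0,0],"rotation": [0,0,-1.38],"claw": 26},
  {"translation": [-39,0,0],"rotation": [0,0,-2.77],"claw": 26},
  {"translation": [-59,0,0],"rotation": [0,0,-4.15],"claw": 26},
  {"translation": [-79,-1,-1],"rotation": [0,0,-5.53],"claw": 26},
  {"translation": [-98,-1,-1],"rotation": [0,0,-6.91],"claw": 26},
])

```text
clock: 6.55
tool_pos: [0.5066, -0.1121, 0.319]
orientation: [-179.9, -0.0, -77.5]
force: [0.5, 0.3, -1.1]
opening: 0.0254
gripper_force: 0.0
```

arm_command([
  {"translation": [-16,-11,0],"rotation": [0,0,-1.39],"claw": 26},
  {"translation": [-32,-22,0],"rotation": [0,0,-2.77],"claw": 26},
  {"translation": [-49,-34,0],"rotation": [0,0,-4.15],"claw": 26},
  {"translation": [-65,-45,0],"rotation": [0,0,-5.53],"claw": 26},
  {"translation": [-81,-56,0],"rotation": [0,0,-6.92],"claw": 26},
])

```text
clock: 7.05
tool_pos: [0.544, -0.021, 0.3188]
orientation: [-180.0, -0.0, -42.9]
force: [0.4, -0.9, 0.4]
opening: 0.0261
gripper_force: 0.0
```

arm_command([
  {"translation": [-7,-18,0],"rotation": [0,0,-1.38],"claw": 26},
  {"translation": [-13,-37,-1],"rotation": [0,0,-2.76],"claw": 26},
  {"translation": [-20,-55,-1],"rotation": [0,0,-4.14],"claw": 26},
  {"translation": [-27,-74,-1],"rotation": [0,0,-5.53],"claw": 26},
  {"translation": [-34,-92,-1],"rotation": [0,0,-6.91],"claw": 26},
])

```text
clock: 7.55
tool_pos: [0.5821, 0.0694, 0.3198]
orientation: [-180.0, -0.0, -8.3]
force: [0.6, 0.3, 0.1]
opening: 0.0261
gripper_force: 0.0
```

```bash
python3 - <<'E'
from h import *
p,d=snap('scene','scene2'); cv2.imwrite('pics/crop3.png',cv2.resize(p[100:310,150:430,::-1],(800,600),interpolation=cv2.INTER_CUBIC))
E
```

```text
(no output)
```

View pics/crop3.png

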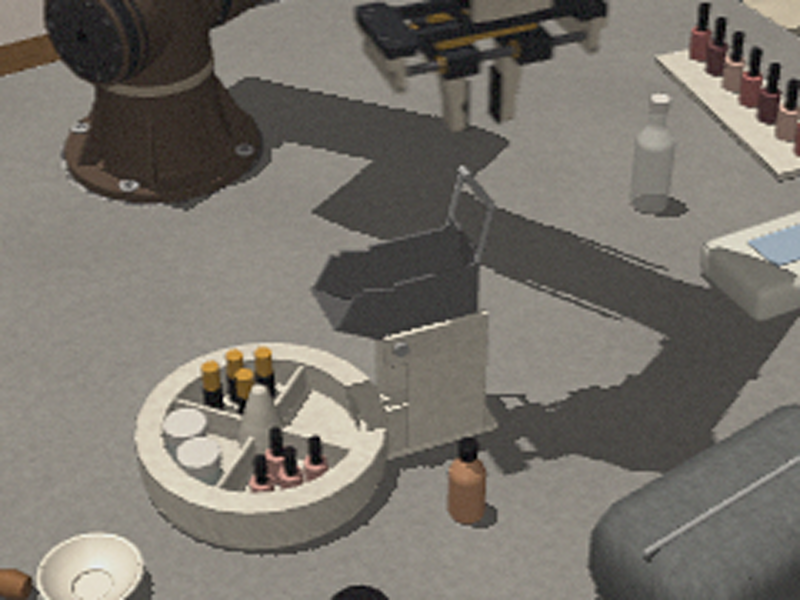

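The empty pocket at (325,410) faces the bin's stand, and the gripper at (480,90) is above the bar at (465,180). I'll descend and pull the bin.

arm_command([
  {"translation": [0,0,25],"rotation": [0,0,0],"claw": 26},
  {"translation": [0,0,50],"rotation": [0,0,0],"claw": 26},
  {"translation": [0,0,60],"rotation": [0,0,0],"claw": 26},
  {"translation": [0,0,70],"rotation": [0,0,0],"claw": 26},
  {"translation": [0,0,80],"rotation": [0,0,0],"claw": 26},
])

```text
clock: 8.1
tool_pos: [0.5824, 0.0685, 0.2399]
orientation: [-180.0, -0.1, -8.6]
force: [0.1, -0.1, -0.0]
opening: 0.0261
gripper_force: 0.0
```

arm_command([
  {"translation": [0,0,0],"rotation": [0,0,0],"claw": 14},
  {"translation": [0,0,0],"rotation": [0,0,0],"claw": 14},
  {"translation": [0,0,0],"rotation": [0,0,0],"claw": 14},
])

```text
clock: 8.4
tool_pos: [0.5824, 0.0687, 0.2404]
orientation: [-180.0, -0.1, -8.6]
force: [0.1, -0.2, 0.1]
opening: 0.0144
gripper_force: 0.0
```

arm_command([
  {"translation": [0,6,-4],"rotation": [0,0,0],"claw": 14},
  {"translation": [0,11,-8],"rotation": [0,0,0],"claw": 14},
  {"translation": [0,17,-11],"rotation": [0,0,0],"claw": 14},
  {"translation": [0,23,-14],"rotation": [0,0,0],"claw": 14},
  {"translation": [0,29,-17],"rotation": [0,0,0],"claw": 14},
])

```text
clock: 8.9
tool_pos: [0.578, 0.0396, 0.2575]
orientation: [-180.0, -0.1, -8.6]
force: [0.2, 3.7, 2.2]
opening: 0.0139
gripper_force: 1.6
```

The push force is about 4 N, so the bar is moving. Continuing the arc.

arm_command([
  {"translation": [0,7,-3],"rotation": [0,0,0],"claw": 14},
  {"translation": [0,13,-5],"rotation": [0,0,0],"claw": 14},
  {"translation": [0,19,-7],"rotation": [0,0,0],"claw": 14},
  {"translation": [0,26,-9],"rotation": [0,0,0],"claw": 14},
  {"translation": [0,33,-10],"rotation": [0,0,0],"claw": 14},
])

```text
clock: 9.4
tool_pos: [0.5725, 0.0066, 0.2667]
orientation: [180.0, 0.0, -8.6]
force: [-0.0, 2.3, 1.7]
opening: 0.014
gripper_force: 1.1
```

arm_command([
  {"translation": [0,6,-1],"rotation": [0,0,0],"claw": 14},
  {"translation": [0,13,-2],"rotation": [0,0,0],"claw": 14},
  {"translation": [0,20,-3],"rotation": [0,0,0],"claw": 14},
  {"translation": [0,27,-3],"rotation": [0,0,0],"claw": 14},
  {"translation": [0,33,-3],"rotation": [0,0,0],"claw": 14},
])

```text
clock: 9.9
tool_pos: [0.5676, -0.026, 0.2695]
orientation: [180.0, 0.0, -8.6]
force: [0.3, 2.3, 1.0]
opening: 0.0144
gripper_force: 0.8
```

arm_command([
  {"translation": [0,7,1],"rotation": [0,0,0],"claw": 14},
  {"translation": [0,14,1],"rotation": [0,0,0],"claw": 14},
  {"translation": [0,21,2],"rotation": [0,0,0],"claw": 14},
  {"translation": [0,27,4],"rotation": [0,0,0],"claw": 14},
  {"translation": [0,34,5],"rotation": [0,0,0],"claw": 14},
])

```text
clock: 10.4
tool_pos: [0.5625, -0.0595, 0.2642]
orientation: [180.0, 0.0, -8.6]
force: [0.3, 1.6, -0.1]
opening: 0.0141
gripper_force: 0.8
```

arm_command([
  {"translation": [0,7,2],"rotation": [0,0,0],"claw": 14},
  {"translation": [0,13,4],"rotation": [0,0,0],"claw": 14},
  {"translation": [0,19,7],"rotation": [0,0,0],"claw": 14},
  {"translation": [0,26,10],"rotation": [0,0,0],"claw": 14},
  {"translation": [0,32,13],"rotation": [0,0,0],"claw": 14},
])

```text
clock: 10.9
tool_pos: [0.5578, -0.0912, 0.2513]
orientation: [180.0, 0.0, -8.6]
force: [0.4, 1.6, 1.0]
opening: 0.0137
gripper_force: 0.6
```

arm_command([
  {"translation": [0,5,3],"rotation": [0,0,0],"claw": 14},
  {"translation": [0,11,7],"rotation": [0,0,0],"claw": 14},
  {"translation": [0,17,10],"rotation": [0,0,0],"claw": 14},
  {"translation": [0,22,15],"rotation": [0,0,0],"claw": 14},
  {"translation": [0,28,19],"rotation": [0,0,0],"claw": 14},
])

```text
clock: 11.4
tool_pos: [0.5537, -0.1186, 0.232]
orientation: [-180.0, 0.0, -8.6]
force: [0.8, 2.9, -1.9]
opening: 0.0135
gripper_force: 1.3
```

arm_command([
  {"translation": [0,0,0],"rotation": [0,0,0],"claw": 14},
  {"translation": [0,0,0],"rotation": [0,0,0],"claw": 14},
  {"translation": [0,0,0],"rotation": [0,0,0],"claw": 14},
  {"translation": [0,0,0],"rotation": [0,0,0],"claw": 14},
  {"translation": [0,0,0],"rotation": [0,0,0],"claw": 14},
])

```text
clock: 11.9
tool_pos: [0.5538, -0.1182, 0.2327]
orientation: [-180.0, -0.0, -8.6]
force: [0.0, 0.7, 0.4]
opening: 0.0139
gripper_force: 0.0
```

```bash
python3 - <<'E'
from h import *
p,d=snap('scene','scene3'); cv2.imwrite('pics/crop4.png',cv2.resize(p[140:320,160:400,::-1],(800,600),interpolation=cv2.INTER_CUBIC))
E
```

```text
(no output)
```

View pics/crop4.png

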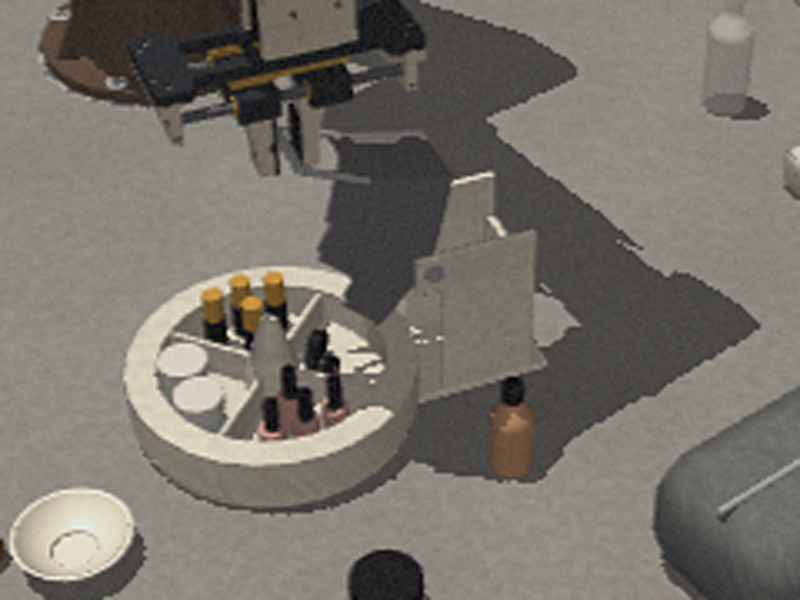

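A dark compact shows at (318,345) against the hub, and the bin looks fully forward. I'll nudge to confirm the stop, then enhance the picture.

arm_command([
  {"translation": [0,2,2],"rotation": [0,0,0],"claw": 14},
  {"translation": [0,4,3],"rotation": [0,0,0],"claw": 14},
  {"translation": [0,4,3],"rotation": [0,0,0],"claw": 14},
  {"translation": [0,4,3],"rotation": [0,0,0],"claw": 14},
])

```text
clock: 12.35
tool_pos: [0.5539, -0.1208, 0.2298]
orientation: [-179.9, -0.1, -8.6]
force: [0.2, 7.5, 3.4]
opening: 0.0141
gripper_force: 4.1
```

```bash
python3 - <<'E'
from h import *
p,d=snap('scene','scene4'); c=p[210:300,190:310,::-1].astype(float)/255
cv2.imwrite('pics/crop5.png',cv2.resize((c**.5*255).astype(np.uint8),(800,600),interpolation=cv2.INTER_CUBIC))
E
```

```text
(no output)
```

View pics/crop5.png

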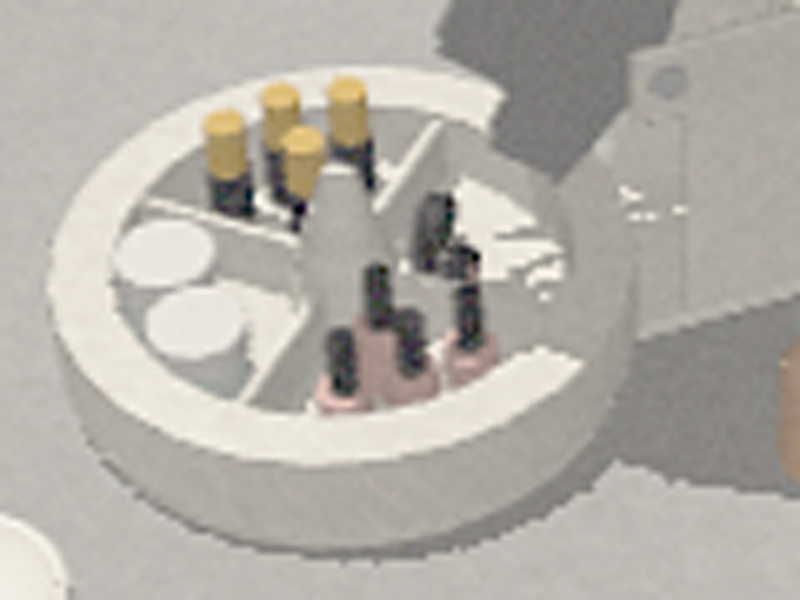

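The bin is at its stop (about 8 N). Two compacts show at (435,230) and (462,262), and the third may be hidden. I'll tap it against the stop, then plan the return.

arm_command([
  {"translation": [0,-14,-11],"rotation": [0,0,0],"claw": 14},
  {"translation": [0,0,0],"rotation": [0,0,0],"claw": 14},
  {"translation": [0,-14,-11],"rotation": [0,0,0],"claw": 14},
  {"translation": [0,0,0],"rotation": [0,0,0],"claw": 14},
  {"translation": [0,0,0],"rotation": [0,0,0],"claw": 14},
])

```text
clock: 12.9
tool_pos: [0.5545, -0.1208, 0.2302]
orientation: [-179.9, -0.2, -8.6]
force: [4.2, 6.6, 0.0]
opening: 0.0137
gripper_force: 3.6
```

arm_command([
  {"translation": [0,0,0],"rotation": [0,0,0],"claw": 14},
  {"translation": [0,0,0],"rotation": [0,0,0],"claw": 14},
  {"translation": [0,0,0],"rotation": [0,0,0],"claw": 14},
  {"translation": [0,0,0],"rotation": [0,0,0],"claw": 14},
  {"translation": [0,0,0],"rotation": [0,0,0],"claw": 14},
])

```text
clock: 13.4
tool_pos: [0.5545, -0.1208, 0.2302]
orientation: [-179.9, -0.1, -8.6]
force: [3.4, 6.2, 0.9]
opening: 0.0144
gripper_force: 3.1
```

```bash
python3 - <<'E'
from h import *
def bar(t,dz=-.012):
    f=np.radians(53.13)+t; return pol(UA,.12+.15*np.cos(f),.132+.15*np.sin(f)+dz)
N=20
s=np.array([.5535,-.1186,.233])+[-.0006,-.004,-.003]
plan((s,-8.6),[(bar(1.36-1.385*k/N),-8.6,14,1) for k in range(1,N+1)])
E
```

```text
[{"translation":[0, -13, -10],"rotation":[0.0, 0.0, 0.0],"claw":14},
 {"translation":[0, -21, -16],"rotation":[0.0, 0.0, 0.0],"claw":14},
 {"translation":[0, -30, -21],"rotation":[0.0, 0.0, 0.0],"claw":14},
 {"translation":[0, -39, -26],"rotation":[0.0, 0.0, 0.0],"claw":14},
 {"translation":[0, -49, -30],"rotation":[0.0, 0.0, 0.0],"claw":14}]
[{"translation":[0, -10, -3],"rotation":[0.0, 0.0, 0.0],"claw":14},
 {"translation":[0, -20, -6],"rotation":[0.0, 0.0, 0.0],"claw":14},
 {"translation":[0, -30, -8],"rotation":[0.0, 0.0, 0.0],"claw":14},
 {"translation":[0, -40, -9],"rotation":[0.0, 0.0, 0.0],"claw":14},
 {"translation":[0, -50, -10],"rotation":[0.0, 0.0, 0.0],"claw":14}]
[{"translation":[0, -11, 0],"rotation":[0.0, 0.0, 0.0],"claw":14},
 {"translation":[0, -21, 1],"rotation":[0.0, 0.0, 0.0],"claw":14},
 {"translation":[0, -31, 3],"rotation":[0.0, 0.0, 0.0],"claw":14},
 {"translation":[0, -42, 5],"rotation":[0.0, 0.0, 0.0],"claw":14},
 {"translation":[0, -52, 8],"rotation":[0.0, 0.0, 0.0],"claw":14}]
[{"translation":[0, -9, 3],"rotation":[0.0, 0.0, 0.0],"claw":14},
 {"translation":[0, -19, 8],"rotation":[0.0, 0.0, 0.0],"claw":14},
 {"translation":[0, -28, 13],"rotation":[0.0, 0.0, 0.0],"claw":14},
 {"translation":[0, -37, 18],"rotation":[0.0, 0.0, 0.0],"claw":14},
 {"translation":[0, -45, 24],"rotation":[0.0, 0.0, 0.0],"claw":14}]
end [0.5822 0.0712 0.238 ] [180.   -8.6]
```

arm_command([
  {"translation": [0,-13,-10],"rotation": [0,0,0],"claw": 14},
  {"translation": [0,-21,-16],"rotation": [0,0,0],"claw": 14},
  {"translation": [0,-30,-21],"rotation": [0,0,0],"claw": 14},
  {"translation": [0,-39,-26],"rotation": [0,0,0],"claw": 14},
  {"translation": [0,-49,-30],"rotation": [0,0,0],"claw": 14},
])

```text
clock: 13.9
tool_pos: [0.5607, -0.0733, 0.2605]
orientation: [180.0, -0.0, -8.6]
force: [0.2, -2.7, 0.7]
opening: 0.0141
gripper_force: 1.3
```

arm_command([
  {"translation": [0,-10,-3],"rotation": [0,0,0],"claw": 14},
  {"translation": [0,-20,-6],"rotation": [0,0,0],"claw": 14},
  {"translation": [0,-30,-8],"rotation": [0,0,0],"claw": 14},
  {"translation": [0,-40,-9],"rotation": [0,0,0],"claw": 14},
  {"translation": [0,-50,-10],"rotation": [0,0,0],"claw": 14},
])

```text
clock: 14.4
tool_pos: [0.568, -0.0234, 0.2694]
orientation: [-180.0, 0.0, -8.6]
force: [0.7, -1.6, 0.4]
opening: 0.0139
gripper_force: 0.8
```

arm_command([
  {"translation": [0,-11,0],"rotation": [0,0,0],"claw": 14},
  {"translation": [0,-21,1],"rotation": [0,0,0],"claw": 14},
  {"translation": [0,-31,3],"rotation": [0,0,0],"claw": 14},
  {"translation": [0,-42,5],"rotation": [0,0,0],"claw": 14},
  {"translation": [0,-52,8],"rotation": [0,0,0],"claw": 14},
])

```text
clock: 14.9
tool_pos: [0.5758, 0.028, 0.2612]
orientation: [-180.0, 0.0, -8.6]
force: [0.0, -1.8, 1.3]
opening: 0.0139
gripper_force: 0.6
```

arm_command([
  {"translation": [0,-9,3],"rotation": [0,0,0],"claw": 14},
  {"translation": [0,-19,8],"rotation": [0,0,0],"claw": 14},
  {"translation": [0,-28,13],"rotation": [0,0,0],"claw": 14},
  {"translation": [0,-37,18],"rotation": [0,0,0],"claw": 14},
  {"translation": [0,-45,24],"rotation": [0,0,0],"claw": 14},
])

```text
clock: 15.4
tool_pos: [0.5824, 0.0718, 0.2371]
orientation: [179.9, 0.0, -8.6]
force: [-2.9, -22.2, 13.6]
opening: 0.0139
gripper_force: 13.2
```

arm_command([
  {"translation": [0,0,0],"rotation": [0,0,0],"claw": 14},
  {"translation": [0,0,0],"rotation": [0,0,0],"claw": 14},
])

```text
clock: 15.6
tool_pos: [0.5822, 0.0712, 0.2368]
orientation: [179.9, 0.1, -8.6]
force: [0.5, -4.8, -2.0]
opening: 0.0141
gripper_force: 2.2
```

arm_command([
  {"translation": [0,3,0],"rotation": [0,0,0],"claw": 26},
  {"translation": [0,3,0],"rotation": [0,0,0],"claw": 26},
  {"translation": [0,3,-20],"rotation": [0,0,0],"claw": 26},
  {"translation": [0,3,-50],"rotation": [0,0,0],"claw": 26},
  {"translation": [0,3,-85],"rotation": [0,0,0],"claw": 26},
])

```text
clock: 16.1
tool_pos: [0.5815, 0.0688, 0.3227]
orientation: [180.0, 0.1, -8.6]
force: [0.3, 0.9, 0.1]
opening: 0.0257
gripper_force: 0.0
```

arm_command([
  {"translation": [-30,-35,0],"rotation": [0,0,0],"claw": 0},
  {"translation": [-60,-70,0],"rotation": [0,0,0],"claw": 0},
  {"translation": [-90,-105,0],"rotation": [0,0,0],"claw": 0},
  {"translation": [-120,-140,0],"rotation": [0,0,0],"claw": 0},
  {"translation": [-150,-175,0],"rotation": [0,0,0],"claw": 0},
])

```text
clock: 16.6
tool_pos: [0.4585, 0.2657, 0.3229]
orientation: [-179.9, -0.0, -8.6]
force: [1.5, 1.4, -0.0]
opening: 0.0004
gripper_force: 0.0
```

arm_command([
  {"translation": [-25,-35,0],"rotation": [0,0,0],"claw": 0},
  {"translation": [-50,-70,0],"rotation": [0,0,0],"claw": 0},
  {"translation": [-75,-105,0],"rotation": [0,0,0],"claw": 0},
  {"translation": [-90,-140,0],"rotation": [0,0,0],"claw": 0},
])

```text
clock: 17.0
tool_pos: [0.3899, 0.4178, 0.3232]
orientation: [-179.9, 0.0, -8.5]
force: [0.9, 0.1, 0.4]
opening: 0.0004
gripper_force: 0.0
```

```bash
python3 - <<'E'
from h import *
p,d=snap('top','top3'); a=cv2.resize(p[155:275,230:390,::-1],(440,330),interpolation=cv2.INTER_CUBIC)
q,d=snap('scene','scene5'); b=cv2.resize(q[205:300,190:300,::-1],(360,330),interpolation=cv2.INTER_CUBIC)
cv2.imwrite('pics/crop6.png',np.uint8((np.hstack([a,b])/255.)**.6*255)); print(ctrl.get_obs()['tool_pos'])
E
```

```text
[0.39000145 0.41984611 0.32174905]
```

View pics/crop6.png

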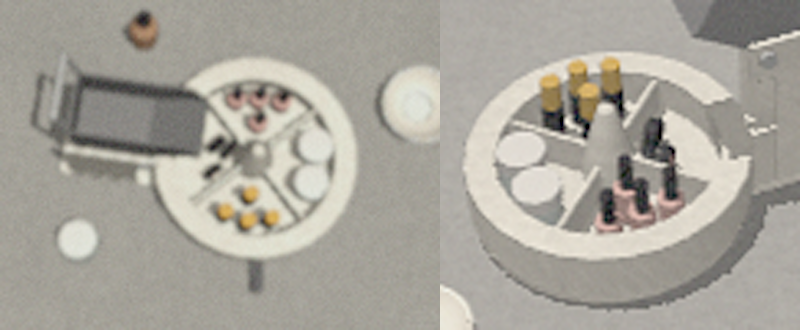

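The top view shows the bin empty and home. All three compacts stand in the pocket near the hub, at (225,140), (217,148) and (210,170). Now the +101 degree turn.

```bash
python3 - <<'E'
from h import *
plan(([.390,.4198,.322],-8.6),[(pol(211,.105,.24),-149,0,20),(pol(211,.105,.07),-149,0,5),(pol(211,.105,.048),-149,0,5)])
s=np.r_[0:1:1j*0] if 0 else None
inc=np.array([2]+[4]+[5]*19+[0]);inc=inc/inc.sum()*101; a=211+np.cumsum(inc)[:-1]
a=np.r_[a[:-1],312]
print(len(a))
plan((pol(211,.105,.048),-149),[(pol(t,.105,.048),t-360,0,1) for t in a])
E
```

```text
[{"translation":[8, 30, 4],"rotation":[0.0, 0.0, 1.4],"claw":0},
 {"translation":[16, 60, 8],"rotation":[0.0, 0.0, 2.81],"claw":0},
 {"translation":[24, 89, 12],"rotation":[0.0, 0.0, 4.21],"claw":0},
 {"translation":[32, 119, 16],"rotation":[0.0, 0.0, 5.62],"claw":0},
 {"translation":[40, 149, 21],"rotation":[0.0, 0.0, 7.02],"claw":0}]
[{"translation":[24, 20, 4],"rotation":[0.0, 0.0, 1.4],"claw":0},
 {"translation":[48, 39, 8],"rotation":[0.0, 0.0, 2.81],"claw":0},
 {"translation":[71, 59, 12],"rotation":[0.0, 0.0, 4.21],"claw":0},
 {"translation":[95, 79, 16],"rotation":[0.0, 0.0, 5.62],"claw":0},
 {"translation":[119, 98, 20],"rotation":[0.0, 0.0, 7.02],"claw":0}]
[{"translation":[31, 3, 4],"rotation":[0.0, 0.0, 1.4],"claw":0},
 {"translation":[62, 5, 8],"rotation":[0.0, 0.0, 2.81],"claw":0},
 {"translation":[92, 8, 12],"rotation":[0.0, 0.0, 4.21],"claw":0},
 {"translation":[123, 10, 16],"rotation":[0.0, 0.0, 5.62],"claw":0},
 {"translation":[154, 13, 21],"rotation":[0.0, 0.0, 7.02],"claw":0}]
[{"translation":[27, -16, 4],"rotation":[0.0, 0.0, 1.4],"claw":0},
 {"translation":[53, 
[... 1717 characters left out ...]
, -18, 0],"rotation":[0.0, 0.0, -2.0],"claw":0},
 {"translation":[-4, -27, 0],"rotation":[0.0, 0.0, -3.0],"claw":0},
 {"translation":[-6, -36, 0],"rotation":[0.0, 0.0, -4.0],"claw":0},
 {"translation":[-10, -44, 0],"rotation":[0.0, 0.0, -5.0],"claw":0}]
[{"translation":[0, -9, 0],"rotation":[0.0, 0.0, -1.0],"claw":0},
 {"translation":[-1, -18, 0],"rotation":[0.0, 0.0, -2.0],"claw":0},
 {"translation":[-3, -27, 0],"rotation":[0.0, 0.0, -3.0],"claw":0},
 {"translation":[-6, -36, 0],"rotation":[0.0, 0.0, -4.0],"claw":0},
 {"translation":[-9, -45, 0],"rotation":[0.0, 0.0, -5.0],"claw":0}]
[{"translation":[-1, -9, 0],"rotation":[0.0, 0.0, -1.0],"claw":0}]
end [ 0.6207 -0.2174  0.048 ] [180. -48.]
```

arm_command([
  {"translation": [8,30,4],"rotation": [0,0,1.4],"claw": 0},
  {"translation": [16,60,8],"rotation": [0,0,2.81],"claw": 0},
  {"translation": [24,89,12],"rotation": [0,0,4.21],"claw": 0},
  {"translation": [32,119,16],"rotation": [0,0,5.62],"claw": 0},
  {"translation": [40,149,21],"rotation": [0,0,7.02],"claw": 0},
])

```text
clock: 17.6
tool_pos: [0.409, 0.2615, 0.3017]
orientation: [-179.9, 0.0, -44.0]
force: [1.0, -0.3, 0.0]
opening: 0.0004
gripper_force: 0.0
```

arm_command([
  {"translation": [24,20,4],"rotation": [0,0,1.4],"claw": 0},
  {"translation": [48,39,8],"rotation": [0,0,2.81],"claw": 0},
  {"translation": [71,59,12],"rotation": [0,0,4.21],"claw": 0},
  {"translation": [95,79,16],"rotation": [0,0,5.62],"claw": 0},
  {"translation": [119,98,20],"rotation": [0,0,7.02],"claw": 0},
])

```text
clock: 18.1
tool_pos: [0.4272, 0.1083, 0.2817]
orientation: [-179.9, 0.1, -79.1]
force: [1.5, 0.2, 0.3]
opening: 0.0001
gripper_force: 0.0
```

arm_command([
  {"translation": [31,3,4],"rotation": [0,0,1.4],"claw": 0},
  {"translation": [62,5,8],"rotation": [0,0,2.81],"claw": 0},
  {"translation": [92,8,12],"rotation": [0,0,4.21],"claw": 0},
  {"translation": [123,10,16],"rotation": [0,0,5.62],"claw": 0},
  {"translation": [154,13,21],"rotation": [0,0,7.02],"claw": 0},
])

```text
clock: 18.6
tool_pos: [0.4447, -0.0453, 0.2609]
orientation: [-179.9, 0.1, -114.2]
force: [0.2, -0.0, -0.5]
opening: 0.0001
gripper_force: 0.0
```

arm_command([
  {"translation": [27,-16,4],"rotation": [0,0,1.4],"claw": 0},
  {"translation": [53,-31,8],"rotation": [0,0,2.81],"claw": 0},
  {"translation": [80,-47,12],"rotation": [0,0,4.21],"claw": 0},
  {"translation": [106,-63,16],"rotation": [0,0,5.62],"claw": 0},
  {"translation": [133,-78,20],"rotation": [0,0,7.02],"claw": 0},
])

```text
clock: 19.1
tool_pos: [0.4622, -0.1986, 0.2407]
orientation: [-180.0, 0.1, -149.3]
force: [-0.3, 0.0, 0.5]
opening: 0.0005
gripper_force: 0.0
```

arm_command([
  {"translation": [0,0,34],"rotation": [0,0,0],"claw": 0},
  {"translation": [0,0,68],"rotation": [0,0,0],"claw": 0},
  {"translation": [0,0,102],"rotation": [0,0,0],"claw": 0},
  {"translation": [0,0,136],"rotation": [0,0,0],"claw": 0},
  {"translation": [0,0,170],"rotation": [0,0,0],"claw": 0},
])

```text
clock: 19.6
tool_pos: [0.4622, -0.1974, 0.0697]
orientation: [-180.0, 0.1, -149.0]
force: [0.6, -0.2, -1.0]
opening: 0.0002
gripper_force: 0.0
```

arm_command([
  {"translation": [0,0,4],"rotation": [0,0,0],"claw": 0},
  {"translation": [0,0,9],"rotation": [0,0,0],"claw": 0},
  {"translation": [0,0,15],"rotation": [0,0,0],"claw": 0},
  {"translation": [0,0,19],"rotation": [0,0,0],"claw": 0},
  {"translation": [0,0,22],"rotation": [0,0,0],"claw": 0},
])

```text
clock: 20.1
tool_pos: [0.4632, -0.1976, 0.05]
orientation: [-179.9, 0.1, -148.9]
force: [-8.7, -4.8, 37.5]
opening: 0.0008
gripper_force: 19.1
```

arm_command([
  {"translation": [0,0,-1],"rotation": [0,0,0],"claw": 0},
  {"translation": [0,0,-1],"rotation": [0,0,0],"claw": 0},
])

```text
clock: 20.3
tool_pos: [0.4626, -0.1973, 0.0503]
orientation: [-180.0, 0.1, -149.0]
force: [-0.5, -0.1, 1.0]
opening: 0.0002
gripper_force: 0.9
```

arm_command([
  {"translation": [0,-4,0],"rotation": [0,0,-0.4],"claw": 0},
  {"translation": [-1,-11,0],"rotation": [0,0,-1.2],"claw": 0},
  {"translation": [-2,-20,0],"rotation": [0,0,-2.2],"claw": 0},
  {"translation": [-4,-29,0],"rotation": [0,0,-3.2],"claw": 0},
  {"translation": [-7,-38,0],"rotation": [0,0,-4.2],"claw": 0},
])

```text
clock: 20.8
tool_pos: [0.4889, -0.2263, 0.0503]
orientation: [-179.9, 0.1, -127.8]
force: [1.3, 2.3, 2.9]
opening: 0.0008
gripper_force: 1.4
```

arm_command([
  {"translation": [-1,-9,0],"rotation": [0,0,-1],"claw": 0},
  {"translation": [-2,-18,0],"rotation": [0,0,-2],"claw": 0},
  {"translation": [-4,-27,0],"rotation": [0,0,-3],"claw": 0},
  {"translation": [-6,-36,0],"rotation": [0,0,-4],"claw": 0},
  {"translation": [-10,-44,0],"rotation": [0,0,-5],"claw": 0},
])

```text
clock: 21.3
tool_pos: [0.5295, -0.2457, 0.0503]
orientation: [-179.9, 0.0, -102.8]
force: [0.1, 0.4, 4.1]
opening: 0.0003
gripper_force: 1.9
```

arm_command([
  {"translation": [0,-9,0],"rotation": [0,0,-1],"claw": 0},
  {"translation": [-2,-18,0],"rotation": [0,0,-2],"claw": 0},
  {"translation": [-4,-27,0],"rotation": [0,0,-3],"claw": 0},
  {"translation": [-6,-36,0],"rotation": [0,0,-4],"claw": 0},
  {"translation": [-10,-44,0],"rotation": [0,0,-5],"claw": 0},
])

```text
clock: 21.8
tool_pos: [0.5746, -0.2456, 0.0504]
orientation: [-179.9, -0.0, -77.8]
force: [-0.4, -0.7, 3.8]
opening: 0.0003
gripper_force: 1.6
```

arm_command([
  {"translation": [0,-9,0],"rotation": [0,0,-1],"claw": 0},
  {"translation": [-1,-18,0],"rotation": [0,0,-2],"claw": 0},
  {"translation": [-3,-27,0],"rotation": [0,0,-3],"claw": 0},
  {"translation": [-6,-36,0],"rotation": [0,0,-4],"claw": 0},
  {"translation": [-9,-45,0],"rotation": [0,0,-5],"claw": 0},
])

```text
clock: 22.3
tool_pos: [0.6158, -0.2267, 0.0503]
orientation: [-180.0, 0.0, -52.8]
force: [-4.4, 5.0, 7.9]
opening: 0.0004
gripper_force: 4.0
```

arm_command([
  {"translation": [-1,-9,0],"rotation": [0,0,-1],"claw": 0},
  {"translation": [-1,-9,0],"rotation": [0,0,-1],"claw": 0},
  {"translation": [-1,-9,-10],"rotation": [0,0,-1],"claw": 0},
  {"translation": [-1,-9,-50],"rotation": [0,0,-1],"claw": 0},
  {"translation": [-1,-9,-100],"rotation": [0,0,-1],"claw": 0},
])

```text
clock: 22.8
tool_pos: [0.6204, -0.2212, 0.1488]
orientation: [179.8, 0.2, -48.1]
force: [1.6, -1.0, 0.1]
opening: 0.0004
gripper_force: 0.0
```

arm_command([
  {"translation": [0,0,-45],"rotation": [0,0,0],"claw": 0},
  {"translation": [0,0,-90],"rotation": [0,0,0],"claw": 0},
  {"translation": [0,0,-135],"rotation": [0,0,0],"claw": 0},
  {"translation": [0,0,-180],"rotation": [0,0,0],"claw": 0},
])

```text
clock: 23.2
tool_pos: [0.6214, -0.2215, 0.3324]
orientation: [-180.0, -0.0, -48.1]
force: [1.8, -1.2, -0.4]
opening: 0.0002
gripper_force: 0.0
```

```bash
python3 - <<'E'
from h import *
p,d=snap('top','top4'); a=cv2.resize(p[155:275,230:390,::-1],(440,330),interpolation=cv2.INTER_CUBIC)
q,d=snap('scene','scene6'); b=cv2.resize(q[205:300,190:300,::-1],(360,330),interpolation=cv2.INTER_CUBIC)
cv2.imwrite('pics/crop7.png',np.uint8((np.hstack([a,b])/255.)**.6*255))
E
```

```text
(no output)
```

View pics/crop7.png

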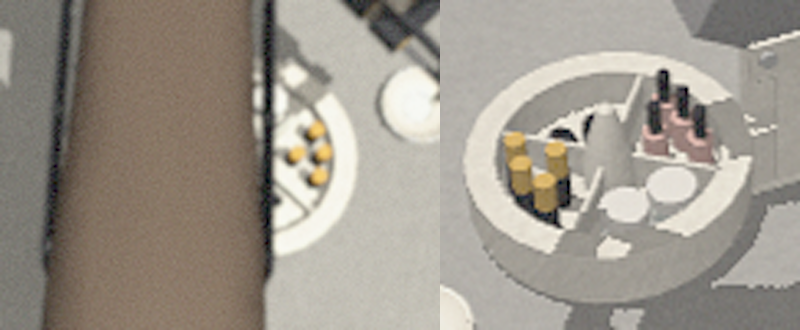

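The top view puts the pocket's right wall at (310,218), so the pocket centre is at about 178° against the 182° target. The scene view shows compacts at (563,135) and (590,128), beside the hub. A quick depth check on the compacts comes first, then hand-in.

```bash
python3 - <<'E'
from h import *
W=world('top',np.load('top3_d.npy')); p=cv2.imread('pics/top3.png') if 0 else None
r=W[...,:2]-AX; th=np.degrees(np.arctan2(r[...,1],r[...,0])); R=np.hypot(r[...,0],r[...,1])
m=(R>.026)&(R<.06)&(abs(th-86)<44)&(W[...,2]<.1); q=np.c_[R[m]*1e3,th[m],W[m][:,2]*1e3]
q=q[(q[:,2]>24)]; print(len(q)); print(np.round(q[np.argsort(q[:,2])[::-1][:40:2]]).astype(int).tolist())
E
```

```text
104
[[36, 127, 52], [58, 126, 50], [43, 125, 49], [51, 127, 47], [29, 129, 47], [51, 103, 47], [60, 128, 46], [41, 65, 46], [46, 126, 45], [29, 74, 45], [33, 70, 45], [29, 60, 44], [39, 127, 44], [34, 65, 44], [48, 128, 44], [46, 72, 43], [49, 73, 43], [56, 108, 43], [33, 57, 43], [48, 103, 43]]
```

Compact tops are about 44 to 47 mm above the counter, which fits compacts standing on edge on the pocket floor, so their centres are low enough.

```bash
python3 -c "
from plant import ctrl
print(ctrl.close_job())"
```

```text
the job is handed in; nothing more can be done
None
```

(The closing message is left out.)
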